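# Seat the connector block and hold the jig's spring arm on its stop

### The job

On the electronics bench, put the blue connector block into the recess of the grey test jig and press it down until it sits flush. Then swing the jig's spring-loaded contact arm over it by the red post, all the way to the end stop, and finish while still holding the arm there: it springs back if let go. Leave the black block and everything else on the bench where they are.

Things in the scene. Friction and masses are not known exactly. Their poses are not given: they have to be found in the camera images.
- jig: Bolted-down test jig: grey plate 200 (x) x 240 (y) x 40 mm thick; its -x side roughly faces the robot. Origin at the centre of its underside, z up. It carries the recess, a dark pivot body (36 mm wide, x -45, y +85 mm) and two 10 mm steel stop pins, 81 mm above the bench: at x -60, y -32 mm where the arm's swing ends and at x +60, y +71 mm where it rests.
- recess (a point): Centre of the mouth of the rectangular recess, level with the plate's top face (40 mm above the bench), at x -45, y +10 mm of the jig; axes parallel to the jig's. The recess is 32 mm along the jig's x, 44 mm along its y, 16 mm deep, with a flat dark floor: 2 mm to spare on every side of the block.
- blue_block: Loose blue connector block, about 45 g, upright on the bench left or right of the jig. Body 40 (x) x 28 (y) x 16 mm, with a grip rib on top in the middle, 32 (x) x 12 (y) x 26 mm high; 42 mm tall in all. Origin at the centre of its underside, z up. Its x axis goes along the jig's y, either way round; fully home its origin is 16 mm below the plate's top and the body's top is flush.
- black_block: The same block in black, on the other side of the jig: not used. Origin at the centre of its underside.
- contact_arm (a joint): Swing of the contact arm about its upright pivot, rad: 0 at rest, pointing mostly along the jig's +x, away from the robot; grows clockwise seen from above; 1.30 on the end stop, where it points along the jig's -y over the recess. A spring pulls it back to 0: 0.25 N m at 0 rising to 0.90 N m at 1.30 (about 2 to 7 N at the post).
- post (a point): Middle of the red upright post near the end of the arm, 135 mm from the pivot axis: 16 mm diameter, from 82 to 132 mm above the bench; this point is at 107 mm. The arm's bar below it is 18 mm wide, 10 mm thick, its underside 72 mm and top 82 mm above the bench: it passes 6 mm over the rib of a block that is fully home.
- pivot (a point): Point on the arm's upright pivot axis, 77 mm above the bench, at x -45, y +85 mm of the jig. The spindle and coil there reach up to 110 mm. A black contact head 26 x 18 x 12 mm sits on top of the bar, 75 mm from this axis.
- spool: Steel-coloured solder spool standing on end, 60 mm diameter, 50 mm high; bystander. Origin at the centre of its underside.
- jar: Small amber jar, 52 mm diameter, 60 mm high; bystander. Origin at the centre of its underside.
- driver: Screwdriver lying on the bench, 190 mm long; bystander.
- meter: Yellow hand-held multimeter lying flat, 85 x 170 x 40 mm; bystander behind the jig. Origin at the centre of its underside.
Not all that is in view belongs to the job. Of the things that look like the blue_block, take the one that is farthest to the robot's left at the start.

How it is judged:
On the way, in this order (a step that is already met when the one before it is completed fails the run):
1. the blue block sits flush in the recess (horizontal distance between blue_block and recess below 0.0045 m and z of blue_block in the frame of recess below -0.0135 m and angle between blue_block's own z axis and vertical below 0.08 rad and angle between the x axis of blue_block and the y axis of jig, either way round below 0.2 rad), for 0.2 s.
2. the contact arm is swung to its end stop and held there by the gripper (value of joint contact_arm above 1.24 rad and contact force between the fingers and contact_arm above 2 N), for 0.2 s.
At the end, for the whole second after the job is handed in: Blue block within 4.5 mm of the recess centre, at most 2.5 mm proud, level within 0.08 and lined up within 0.2 rad, free of fingers and arm; contact arm at 1.24 rad or more of its 1.30, the fingers bearing on it with more than 2 N, throughout the last second (all of step 1 and all of step 2 and contact force between the fingers and blue_block below 0.5 N and contact force between blue_block and contact_arm below 0.5 N); the arm keeps its last pose, push and grip.
It fails at once if the black connector block is moved more than 30 mm (distance of black_block from where it was at the start of the episode above 0.03 m).
It fails at once if the solder spool is moved more than 30 mm (distance of spool from where it was at the start of the episode above 0.03 m).
It fails at once if the jar is moved more than 30 mm (distance of jar from where it was at the start of the episode above 0.03 m).
It fails at once if the screwdriver is moved more than 30 mm (distance of driver from where it was at the start of the episode above 0.03 m).
It fails at once if the yellow meter is moved more than 30 mm (distance of meter from where it was at the start of the episode above 0.03 m).
It also fails if it takes over 59 s, if anything falls off the work surface, if the arm or the gripper's body presses on something with over 40 N, if the wrist force passes 120 N, or if a joint passes its speed limit or range.

### The arm

A 7-joint arm with a two-finger parallel gripper is mounted at the origin on the work surface. World frame = base frame: x ahead of the robot, y to its left, z up, the work surface at z = 0. Lengths are in m, angles in rad, forces in N, time in s.
With the tool pointing down it reaches from about 0.4 to 0.85 m from the base axis. Payload 10.4 kg.
Tool frame: the origin (TCP) lies midway between the tips of the shut fingers; the grasp point (between the pads) lies 19 mm behind it; z points along the fingers, y is the line along which they close (so a half turn about z gives the same grasp; the last joint's range is limited). The gripper opens to 87 mm and grips with 3 to 60 N. Pads are 19 mm wide; open, the fingers measure 117 mm over their backs; the gripper's body (75 mm by 190 mm) begins 51 mm behind the grasp point.
Start: joints at [-1.278, 0.332, -0.065, 1.46, 0.022, 1.35, -0.088], TCP at [0.194, 0.594, 0.223] pointing down, gripper open.
Joint ranges: [-2.6, 2.6], [-0.5, 2.12], [-1.47, 1.34], [0.16, 2.42], [-1.27, 4.41], [0.06, 2.06], [-2.6, 2.6]. Speed limits (rad/s): [2.22, 2.22, 2.79, 2.79, 3.14, 3.14, 3.14].

### API

Orientations are given as a unit quaternion [x, y, z, w].
In Python, from bench import r gives the robot as it stands.
- The arm moves only by the tool arm_command, never from a script. Its arguments are lists of equal length, an entry for each row: "xyz": the shift along the world's x, y, z in m, a list of three; "rot": the turn, a rotation vector about the world's x, y, z in rad, a list of three. In form: {"xyz": [[tx, ty, tz], ...], "rot": [[ax, ay, az], ...]}. A call has 1 to 20 rows; each row is the pose to reach, as a shift and turn from the pose commanded when the call began; what a row does not reach only later rows make up. A row lasts 1/12 s, in which the tool goes at most 41.7 mm and 7.16 degrees, less where a joint would pass 70% of its speed; a pose out of reach is approached as far as the arm can. A call with a gripper value outside its range is refused whole. "grip" is the opening, from 0 (shut) to 1 (fully open), set as the call begins (left out, the last holds). The fingers move at their own pace and stop on an object; "squeeze" is the grip in N (left out, the last holds). Time passes only in rows, so rows that repeat a pose let the fingers close. It gives the time, the measured TCP pose, the force, the opening and the grip force at its end, in the units of the state.
- r.read_state(): the state, without advancing time (a new reading comes with each control period).
- r.camera(name): name is "side" or "top" or "wrist"; returns the picture (420x560x3 uint8, red, green, blue); there is no depth.
- r.camera_model(name): a dict with "fx", "fy", "cx", "cy" (pixels), "k1" (the pictures are not rectified: a ray, as slopes to the right and down, at radius r is drawn at 1 + k1 r^2 times it, then the intrinsics apply), "T" (4x4, takes a point from camera to world coordinates). Camera axes: x right, y up, looking along -z (the intrinsics and any distortion apply to the point x, -y, -z); pixel columns grow to the right and rows downward; lengths in m; the calibration is good to about 2 mm. A picture is of the moment at which its call begins: read the wrist's pose just before it. camera_model takes no time and is no camera call; for the wrist camera it gives the pose at the moment of the call.
- r.close_job(): hands the job in; it is judged then, once.
Trained networks look in the newest picture that a camera, given by its name, has taken for a name from the list of things; names that differ only in an ending like _2 or _b are one class to them, and where a whole thing is asked for, a point or a joint stands for the part that bears it (a point fixed in the world has none). Each returns a list of dicts, best first, with "conf" (0 to 1); they miss things now and then, are a little off and sometimes report something else, mostly with a low value. They report only what shows in the picture. A call takes as long as a camera call. They do not tell look-alikes from the thing itself.
- r.look_for(label, camera): "at" ([x, y, z] in m, in the coordinates of the camera as it stood for that picture, good to about 4 mm: the middle of the surface that is visible of it).
- r.spot_point(label, camera): "at" ([x, y, z] in m, in the coordinates of the camera as it stood for that picture, good to about 4 mm: a listed point, or the origin of a listed thing).
The state is a dict: "time": time; "joint_positions": joint angles; "joint_vel": joint speeds; "joint_torque": joint torques, N m; "ee_pos": TCP position; "eef_rot": TCP orientation; "ft_force": force on the tool from outside, world axes, zero at the start; "torque": the same for the moment, N m; "width": finger opening in m; "grip_force": force on a finger pad.
Only numpy, scipy, OpenCV 4.12 (cv2) and the standard library are available. Lean on these libraries where they do the work, as an engineer would, in place of code of your own. Each camera call takes 0.05 s, during which the arm holds its last target. There are 200 camera calls.

## Working session

There is one attempt and no reset: what is moved stays moved. The work goes in short steps, Python scripts to look and compute and a tool call to move; the robot and the scene stay as the last step left them, time stands still between calls to the robot, and variables do not carry over. Pictures are saved under pics/ and viewed, at most 10 in all, crops included, and the job is handed in when it is done.

Besides the shell and the picture viewer there is one more tool, called after "Call:" as name(argument=value, ...), one argument or row to a line, values as JSON. arm_command: Moves the arm, as the interface text tells. Its arguments: {"type":"object","properties":{"xyz":{"type":"array"},"rot":{"type":"array"},"grip":{"type":"number"},"squeeze":{"type":"number"}},"required":["xyz","rot"]}

```bash
mkdir -p pics; cat > h.py <<'E'
import numpy as np, cv2
from bench import r
def shot(c,name):
    T=np.array(r.camera_model(c)["T"]); im=r.camera(c)
    cv2.imwrite(f"pics/{name}.png",im[:,:,::-1]); return im,T
def W(T,p): return (T@np.r_[p,1])[:3]
def px(m,T,w):
    p=np.linalg.inv(T)@np.r_[w,1]; a,b=p[0]/-p[2],-p[1]/-p[2]; s=1+m["k1"]*(a*a+b*b)
    return np.array([m["fx"]*a*s+m["cx"],m["fy"]*b*s+m["cy"]])
def ray(m,T,uv,z):
    a,b=(uv[0]-m["cx"])/m["fx"],(uv[1]-m["cy"])/m["fy"]; x,y=a,b
    for _ in range(20):
        s=1+m["k1"]*(x*x+y*y); x,y=a/s,b/s
    d=T[:3,:3]@np.array([x,-y,-1]); o=T[:3,3]; return o+d*(z-o[2])/d[2]
E
python3 - <<'E'
from h import *
np.set_printoptions(precision=4,suppress=True)
ims=[]
for c in("top","side"):
    im,T=shot(c,c+"0"); m=r.camera_model(c); ims.append(im)
    for l in("jig","recess","blue_block","black_block","post","pivot","spool","jar","driver","meter"):
        for d in r.spot_point(l,c)[:4]:
            w=W(T,d["at"]); print(c,l,round(d["conf"],2),w,px(m,T,w).astype(int))
s=r.read_state(); print(s["time"],s["ee_pos"],s["eef_rot"],s["width"])
E
```

```text
top jig 0.84 [ 0.5558 -0.0086  0.0011] [278 232]
top recess 0.9 [0.5136 0.0015 0.0412] [275 244]
top blue_block 0.49 [ 0.5562  0.2342 -0.0024] [199 233]
top blue_block 0.48 [0.4795 0.2441 0.0024] [195 258]
top blue_block 0.41 [ 0.5136  0.3252 -0.0011] [169 248]
top black_block 0.66 [ 0.4827 -0.3214 -0.0001] [381 254]
top black_block 0.47 [0.5229 0.0767 0.0819] [249 240]
top post 0.89 [0.6525 0.0293 0.1102] [264 193]
top pivot 0.79 [0.5219 0.0734 0.0788] [250 240]
top spool 0.69 [ 0.6474  0.4166 -0.0024] [141 205]
top jar 0.61 [ 0.5343 -0.4481 -0.0027] [420 236]
top jar 0.16 [0.5149 0.0011 0.0409] [275 244]
top driver 0.59 [ 0.7111 -0.3577 -0.0026] [388 181]
top meter 0.75 [ 0.7974 -0.1101  0.0035] [309 155]
side jig 0.98 [ 0.5523 -0.0143  0.0016] [312 223]
side recess 0.72 [0.5199 0.0008 0.0378] [324 217]
side blue_block 0.75 [0.4834 0.2427 0.0025] [335 303]
side blue_block 0.63 [0.5126 0.3198 0.0016] [320 330]
side blue_block 0.55 [ 0.5607  0.2343 -0.0025] [301 298]
side black_block 0.61 [ 0.7173 -0.3565  0.001 ] [267 145]
side black_block 0.53 [ 0.481  -0.3293 -0.0011] [340 155]
side post 0.59 [0.649  0.0258 0.1075] [273 200]
side post 0.33 [ 0.5155 -0.0015  0.0355] [326 218]
side pivot 0.92 [0.5237 0.0801 0.0782] [322 228]
side spool 0.97 [0.6444 0.4173 0.0041] [253 364]
side jar 0.52 [ 0.5313 -0.4486  0.0044] [326 132]
side driver 0.81 [ 0.719  -0.3598 -0.0035] [266 145]
side meter 0.64 [ 0.7952 -0.1153  0.0033] [228 191]
1.1 [0.1941 0.5941 0.2226] [ 0.1572  0.9876  0.0001 -0.    ] 0.08685484440962109
```

View pics/top0.png

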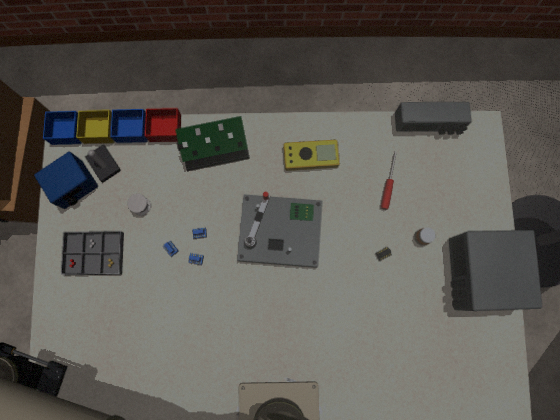

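View pics/side0.png

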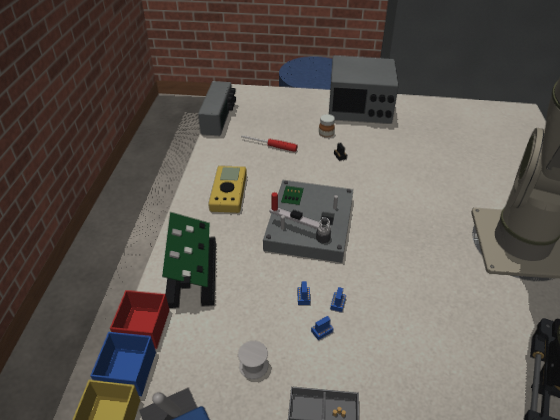

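The three candidates are the blue blocks at top pixels (199,233), (195,258) and (169,248). The one at (169,248), at y≈0.32, is farthest to the robot's left, so it is the one meant. I'll confirm it in a crop.

```bash
python3 - <<'E'
from h import *
np.set_printoptions(precision=4,suppress=True)
a=cv2.imread("pics/top0.png")[215:275,145:225]; b=cv2.imread("pics/side0.png")[275:345,280:360]
a=cv2.resize(a,(400,300),interpolation=2); b=cv2.resize(b,(343,300),interpolation=2)
cv2.imwrite("pics/crop0.png",np.hstack([a,b]))
m=r.camera_model("wrist"); s=r.read_state()
from scipy.spatial.transform import Rotation as R
t=np.eye(4);t[:3,:3]=R.from_quat(s["eef_rot"]).as_matrix();t[:3,3]=s["ee_pos"]
print(np.linalg.inv(t)@np.array(m["T"]),m["fx"],m["k1"],t)
E
```

```text
[[ 0.0001  0.9677  0.2521  0.0686]
 [ 1.      0.0001 -0.0005  0.0013]
 [-0.0005  0.2521 -0.9677 -0.1621]
 [ 0.      0.      0.      1.    ]] 355.66245825210626 0.018966042845632018 [[-0.9506  0.3105  0.      0.1941]
 [ 0.3105  0.9506  0.0001  0.5941]
 [ 0.      0.0001 -1.      0.2226]
 [ 0.      0.      0.      1.    ]]
```

View pics/crop0.png

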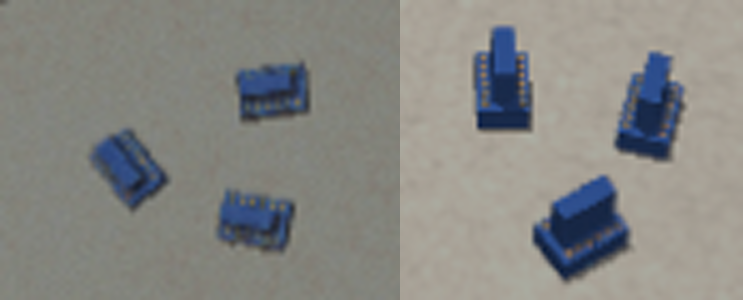

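The crop shows the left-hand block at about (130,165), with its long axis some 40° off world x. I'll go above it with the fingers turned to close across its rib.

Call:
arm_command(
  xyz=[
    [0.16, -0.136, 0.0],
    [0.319, -0.272, -0.01],
    [0.319, -0.272, -0.01],
    [0.319, -0.272, -0.01],
    [0.319, -0.272, -0.01],
    [0.319, -0.272, -0.01],
    [0.319, -0.272, -0.01],
    [0.319, -0.272, -0.01],
    [0.319, -0.272, -0.01],
    [0.319, -0.272, -0.01],
    [0.319, -0.272, -0.01],
    [0.319, -0.272, -0.01],
    [0.319, -0.272, -0.01],
    [0.319, -0.272, -0.01],
    [0.319, -0.272, -0.01],
    [0.319, -0.272, -0.01],
    [0.319, -0.272, -0.01],
    [0.319, -0.272, -0.01],
    [0.319, -0.272, -0.01],
    [0.319, -0.272, -0.01],
  ],
  rot=[
    [0, 0, -1.0],
    [0, 0, -2.13],
    [0, 0, -2.13],
    [0, 0, -2.13],
    [0, 0, -2.13],
    [0, 0, -2.13],
    [0, 0, -2.13],
    [0, 0, -2.13],
    [0, 0, -2.13],
    [0, 0, -2.13],
    [0, 0, -2.13],
    [0, 0, -2.13],
    [0, 0, -2.13],
    [0, 0, -2.13],
    [0, 0, -2.13],
    [0, 0, -2.13],
    [0, 0, -2.13],
    [0, 0, -2.13],
    [0, 0, -2.13],
    [0, 0, -2.13],
  ],
  grip=1,
)

```text
time: 2.77
ee_pos: [0.5131, 0.3222, 0.2126]
eef_rot: [0.939, 0.343, 0.0, 0.0]
ft_force: [0.2, 0.6, 0.2]
width: 0.0871
grip_force: 0.0
```

```bash
cat >> h.py <<'E'
def blob(im,m,T,z,near):
    hsv=cv2.cvtColor(im,cv2.COLOR_RGB2HSV); k=cv2.inRange(hsv,(100,110,40),(130,255,255))
    k=cv2.morphologyEx(k,3,np.ones((5,5)))
    for c in cv2.findContours(k,0,2)[0]:
        if cv2.contourArea(c)<150: continue
        P=np.array([ray(m,T,q[0],z)[:2] for q in c]).astype(np.float32)
        (x,y),(w,h),a=cv2.minAreaRect(P*1000); print("blob",np.round([x,y,w,h,a],1),cv2.contourArea(c),c.mean(0)[0].astype(int))
E
python3 - <<'E'
from h import *
np.set_printoptions(precision=4,suppress=True)
im,T=shot("wrist","w1"); m=r.camera_model("wrist")
for d in r.spot_point("blue_block","wrist")+r.look_for("blue_block","wrist"):
    w=W(T,d["at"]); print(round(d["conf"],2),w,px(m,T,w).astype(int))
blob(im,m,T,0.016,None); blob(im,m,T,0.042,None)
s=r.read_state(); print(s["time"],s["ee_pos"],s["eef_rot"],s["joint_positions"])
E
```

```text
0.93 [0.4806 0.24   0.0033] [315 248]
0.7 [ 0.5583  0.2345 -0.0013] [366 199]
0.61 [ 0.5123  0.3224 -0.0023] [277 179]
0.88 [0.5166 0.3236 0.0187] [278 179]
0.8 [0.5588 0.2383 0.0145] [367 200]
0.65 [0.4861 0.25   0.0179] [313 244]
blob [480.3 245.1  46.1  28.8  79. ] 917.0 [312 245]
blob [558.5 233.3  27.5  50.7   6.4] 1108.0 [369 202]
blob [511.6 321.9  43.7  27.3  38.4] 1021.0 [278 184]
blob [486.6 254.   42.8  26.7  79. ] 917.0 [312 245]
blob [559.1 243.1  25.5  47.    6.4] 1108.0 [369 202]
blob [515.6 325.2  40.5  25.4  38.4] 1021.0 [278 184]
2.9167 [0.5131 0.3221 0.2126] [ 0.9397  0.3419  0.     -0.    ] [-0.9832  0.3051  0.4318  1.5513 -0.1304  1.3137 -1.4087]
```

View pics/w1.png

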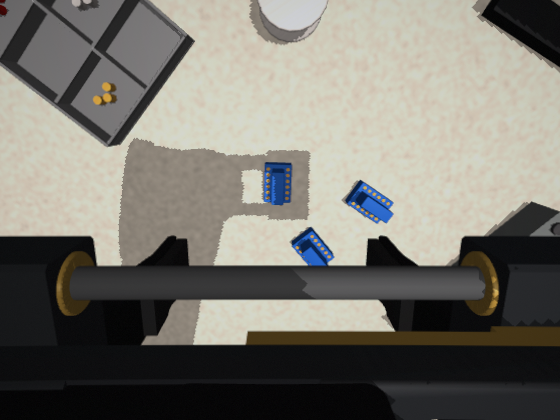

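The view shows the target at about pixel (278,184) between the fingers. The other two blue blocks are at (369,202) and (312,245), clear of the fingers. I'll descend with a half-open grip.

Call:
arm_command(
  xyz=[
    [-0.001, 0, -0.04],
    [-0.001, 0, -0.08],
    [-0.001, 0, -0.12],
    [-0.001, 0, -0.15],
    [-0.001, 0, -0.175],
    [-0.001, 0, -0.193],
    [-0.001, 0, -0.193],
    [-0.001, 0, -0.193],
  ],
  rot=[
    [0, 0, -0.028],
    [0, 0, -0.028],
    [0, 0, -0.028],
    [0, 0, -0.028],
    [0, 0, -0.028],
    [0, 0, -0.028],
    [0, 0, -0.028],
    [0, 0, -0.028],
  ],
  grip=0.5,
)

```text
time: 3.58
ee_pos: [0.5118, 0.3218, 0.0193]
eef_rot: [0.945, 0.328, -0.001, 0.0]
ft_force: [0.7, 0.8, 1.3]
width: 0.0463
grip_force: 0.0
```

Call:
arm_command(
  xyz=[
    [0, 0, 0],
    [0, 0, 0],
    [0, 0, 0],
    [0, 0, 0],
    [0, 0, 0],
    [0, 0, 0],
  ],
  rot=[
    [0, 0, 0],
    [0, 0, 0],
    [0, 0, 0],
    [0, 0, 0],
    [0, 0, 0],
    [0, 0, 0],
  ],
  grip=0,
  squeeze=25,
)

```text
time: 4.08
ee_pos: [0.5122, 0.3222, 0.02]
eef_rot: [0.945, 0.328, 0.0, -0.0]
ft_force: [-0.2, 0.0, 0.4]
width: 0.0117
grip_force: 24.9
```

Call:
arm_command(
  xyz=[
    [0, 0, 0.04],
    [0, 0, 0.08],
    [0, -0.01, 0.12],
    [0.001, -0.04, 0.15],
    [0.002, -0.08, 0.17],
    [0.003, -0.12, 0.17],
    [0.004, -0.16, 0.17],
    [0.004, -0.2, 0.17],
    [0.004, -0.24, 0.17],
    [0.004, -0.28, 0.17],
    [0.004, -0.31, 0.17],
    [0.004, -0.321, 0.17],
    [0.004, -0.321, 0.17],
    [0.004, -0.321, 0.17],
    [0.004, -0.321, 0.17],
  ],
  rot=[
    [0, 0, 0],
    [0, 0, 0],
    [0, 0, 0.1],
    [0, 0, 0.2],
    [0, 0, 0.3],
    [0, 0, 0.4],
    [0, 0, 0.5],
    [0, 0, 0.6],
    [0, 0, 0.7],
    [0, 0, 0.82],
    [0, 0, 0.82],
    [0, 0, 0.82],
    [0, 0, 0.82],
    [0, 0, 0.82],
    [0, 0, 0.82],
  ],
)

```text
time: 5.33
ee_pos: [0.5161, 0.0028, 0.1895]
eef_rot: [0.735, 0.678, 0.0, -0.0]
ft_force: [-0.7, 1.0, -0.6]
width: 0.0117
grip_force: 25.0
```

```bash
python3 - <<'E'
from h import *
np.set_printoptions(precision=4,suppress=True)
im,T=shot("wrist","w2"); m=r.camera_model("wrist")
for l in("recess","pivot","post","blue_block","jig"):
  for d in r.spot_point(l,"wrist"):
    w=W(T,d["at"]); print(l,round(d["conf"],2),w,px(m,T,w).astype(int))
s=r.read_state(); print(s["time"],s["ee_pos"],s["eef_rot"],s["joint_positions"],s["width"])
E
```

```text
recess 0.59 [0.5157 0.0028 0.0421] [276 193]
pivot 0.88 [0.5209 0.0795 0.0742] [274 102]
post 0.75 [0.649  0.0263 0.1028] [463 164]
blue_block 0.8 [0.5183 0.0007 0.17  ] [280 248]
blue_block 0.22 [ 0.5588 -0.0065 -0.0029] [319 188]
jig 0.87 [ 0.5588 -0.0042 -0.005 ] [318 186]
5.6333 [0.5161 0.0018 0.1895] [ 0.7354  0.6776 -0.     -0.    ] [-0.5916  0.1108  0.5393  1.8174 -0.0603  1.2296 -0.1167] 0.011670683942579882
```

View pics/w2.png

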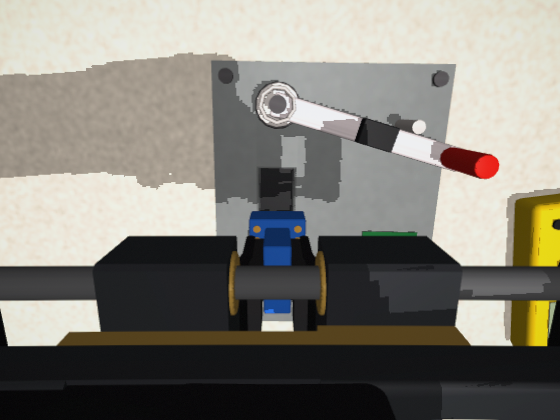

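The view shows the recess at about (278,190), its far edge on row 168, with the held block's front edge at row 212. The plate's far corners are (212,61) and (455,64). Next is a numeric edge fix of the recess and the block.

```bash
python3 - <<'E'
from h import *
np.set_printoptions(precision=1,suppress=True)
im=cv2.imread("pics/w2.png").astype(float); m=r.camera_model("wrist"); T=np.array(m["T"])
g=im.sum(2)/3
print("recess row180",g[178:186,252:304].mean(0)); print("colF",g[158:182,284:294].mean(1))
for c in (225,260,320,400,445): print(c,g[52:72,c-2:c+3].mean(1))
for rr in (100,150,200): print(rr,g[rr-2:rr+3,204:226].mean(0))
for rr in (80,120,160,200): print(rr,g[rr-2:rr+3,432:462].mean(0))
b=im[:,:,0]-im[:,:,2]
print("blk",b[216:224,240:314].mean(0)); print("blkfront",b[202:220,262:292].mean(1))
c=cv2.resize(cv2.imread("pics/w2.png")[150:250,230:330],(600,600),interpolation=2); cv2.imwrite("pics/crop2.png",c)
E
```

```text
recess row180 [ 94.   93.8  94.   93.8  87.6  78.2  63.4  50.1  43.6  27.7  27.8  27.6
  27.3  27.5  27.2  27.5  27.7  27.9  27.5  28.3  27.8  27.9  27.6  27.6
  27.8  27.8  31.8  35.   34.8  35.   37.1  37.3  35.6  35.1  35.   35.2
  35.2  35.1  35.4  32.4  43.2  54.8  65.2  78.5  89.4  97.1  97.5  97.9
 101.8 102.   97.7  97.4]
colF [160.9 160.7 160.2 160.2 160.1 160.  160.2 160.  160.1 121.5  85.   58.4
  51.   51.4  51.   33.3  31.8  31.6  31.7  31.7  31.5  31.4  30.9  53.7]
225 [227.3 228.1 199.1 152.6 155.4 157.2 158.2 158.2 135.9  98.1  98.4  98.7
  98.3  98.1  98.9  90.9  69.3  58.3  58.1  58.9]
260 [232.2 232.5 232.7 233.1 233.3 233.7 234.1 234.  218.4 168.8 161.1 161.3
 161.5 161.9 161.5 162.1 162.7 163.1 163.2 163.4]
320 [231.2 231.1 231.1 231.2 230.5 229.7 228.9 228.4 228.3 220.2 189.5 164.8
 165.9 166.2 166.9 166.9 167.2 167.3 167.1 166.9]
400 [231.3 231.2 230.5 229.4 228.1 226.7 227.1 227.9 228.7 229.7 230.7 188.8
 155.8 155.7 155.8 155.4 155.7 154.9 154.7 154.2]
445 [226.9 227.3 227.4 227.4 226.8 225.9 224.9 223.7 222.5 222.7 223.7 210.1
 151.9 145.5 145.5 144.8 144.9 
[... 1056 characters left out ...]
1.3 230.5 229.8
 228.7 228.7 229.5 230.5 231.1 231.1 230.8 230.5 229.9 229.5 230.  229.9
 230.1 229.9 229.3 229.3 229.5 229.8]
blk [  1.1   1.    0.9   0.6   0.6   0.5   0.2   0.6   6.6  39.9  90.6  99.9
 100.8 100.2 100.2 100.6 100.  100.1 100.4 100.6 100.  100.  100.1 100.2
  99.9 100.   99.6 100.5 100.1 100.1 100.   99.8  99.8  99.6  99.9 100.
 100.1  99.9  99.6  99.9 100.2  99.9  99.8 100.1 100.1 100.2  99.9 100.
  99.8 100.  100.1 100.   99.9 100.5 100.1 100.5 100.6 100.6 100.2 100.5
 100.  100.2 100.2 100.2  89.1  35.6   3.9   0.    0.4   1.    1.4   1.4
   1.2   0.8]
blkfront [  0.5   0.7   0.4   0.4   0.4   0.3   0.6   0.5   0.9  68.   72.1  71.9
  72.   73.3  73.2  72.9  72.2 105.1]
```

View pics/crop2.png

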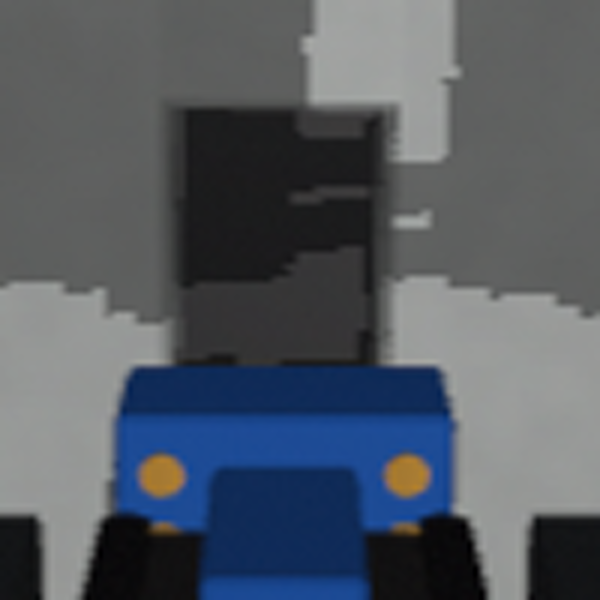

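```bash
python3 - <<'E'
from h import *
np.set_printoptions(precision=4,suppress=True)
m=r.camera_model("wrist"); T=np.array(m["T"]); s=r.read_state(); z=s["ee_pos"][2]
Q=lambda u,v,h:ray(m,T,(u,v),h)[:2]
def line(p):
    p=np.array(p,np.float32); vx,vy,x,y=cv2.fitLine(p,2,0,.01,.01).ravel(); return np.array([vx,vy]),np.array([x,y]),np.degrees(np.arctan2(vy,vx))
f=line([Q(u,v,.04) for u,v in((225,60.2),(260,60.7),(320,62),(400,63),(445,63.6))])
l=line([Q(u,v,.04) for u,v in((212,100),(213.6,150),(214.9,200))])
rt=line([Q(u,v,.04) for u,v in((452.9,80),(447.8,120),(437,200))])
print("edges deg",f[2],l[2],rt[2])
print("recess L/R far", Q(258.3,182,.04),Q(294.7,182,.04),(Q(258.3,182,.04)+Q(294.7,182,.04))/2,"far edge",Q(276.5,167.7,.04))
def X(a,b): 
    k=np.linalg.solve(np.c_[a[0],-b[0]],b[1]-a[1]); return a[1]+k[0]*a[0]
c1,c2=X(f,l),X(f,rt); print("corners",c1,c2,np.linalg.norm(c1-c2))
ex=(c2-c1)/np.linalg.norm(c2-c1); ey=np.array([-ex[1],ex[0]])
mid=(c1+c2)/2; print("recess from corners",mid-.045*ex-.11*ey,"yaw",np.arctan2(ex[1],ex[0]))
a,b=Q(251.7,211.2,z-.02),Q(303.8,211.2,z-.02); c,d=Q(249.6,218.8,z-.004),Q(305.2,218.8,z-.004)
print("block front bottom",a,b,"top",c,d,"mids",(a+b)/2,(c+d)/2)
R=T[:3,:3]; q=s["eef_rot"]; ty=np.array([2*q[0]*q[1],q[1]**2-q[0]**2]); print("tcp",s["ee_pos"],"tool y deg",np.degrees(np.arctan2(ty[1],ty[0])))
E
```

```text
edges deg -5.6528587 84.34717 84.61316
recess L/R far [0.5007 0.0128] [0.533  0.0101] [0.5168 0.0115] far edge [0.5179 0.0242]
corners [0.4717 0.1167] [0.67   0.0971] 0.19922961
recess from corners [0.5152 0.0019] yaw -0.09866098
block front bottom [0.5047 0.0218] [0.5323 0.0196] top [0.5049 0.0224] [0.5319 0.0202] mids [0.5185 0.0207] [0.5184 0.0213]
tcp [0.5161 0.0018 0.1895] tool y deg -4.69040309015747
```

Call:
arm_command(
  xyz=[
    [-0.001, 0.001, -0.035],
    [-0.001, 0.001, -0.07],
    [-0.001, 0.001, -0.1],
    [-0.001, 0.001, -0.116],
    [-0.001, 0.001, -0.12],
    [-0.001, 0.001, -0.12],
  ],
  rot=[
    [0, 0, -0.016],
    [0, 0, -0.016],
    [0, 0, -0.016],
    [0, 0, -0.016],
    [0, 0, -0.016],
    [0, 0, -0.016],
  ],
)

```text
time: 6.13
ee_pos: [0.5145, 0.0022, 0.0688]
eef_rot: [0.741, 0.671, -0.001, -0.0]
ft_force: [0.0, 0.4, -0.1]
width: 0.0117
grip_force: 25.0
```

```bash
python3 - <<'E'
from h import *
np.set_printoptions(precision=4,suppress=True)
im,T=shot("wrist","w3"); s=r.read_state(); print(s["ee_pos"],s["eef_rot"],s["ft_force"],T.tolist())
c=cv2.resize(im[150:260,210:350,::-1],(764,600),interpolation=2); cv2.imwrite("pics/crop3.png",c)
E
```

```text
[0.5154 0.0022 0.0701] [ 0.7412  0.6713 -0.      0.0001] [ 0.6699 -0.1412  0.3285] [[0.9951341777741745, 0.09469739556108274, 0.027209768460311094, 0.5222384172811813], [-0.09850039223157656, 0.962814093090836, 0.2515684695582795, 0.07195816275825437], [-0.002375069670869461, -0.2530245549736572, 0.9674569414834127, 0.2308233291379764], [0.0, 0.0, 0.0, 1.0]]
```

View pics/crop3.png

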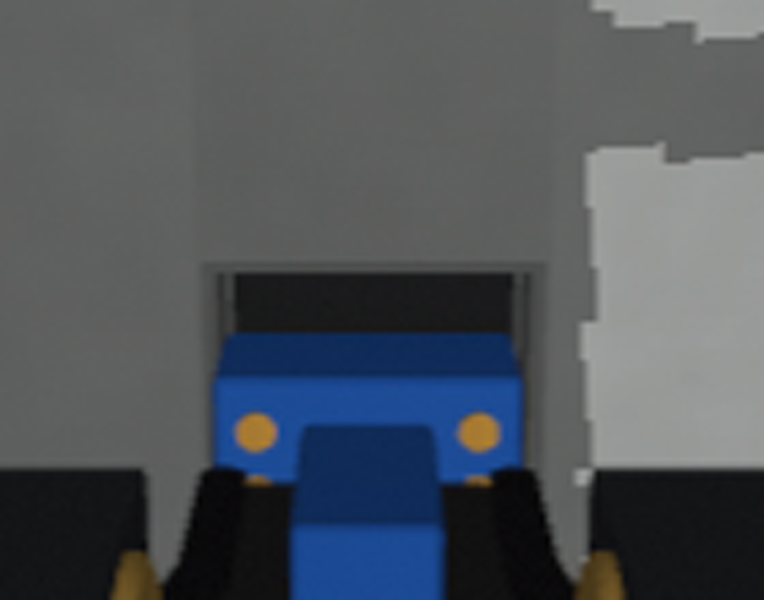

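The crop shows the block's front edge at crop row 333–376, columns 214–522. The chamfered mouth has its far edge at row 267 and spans columns 205–545, so the block sits a little left of centre.

```bash
python3 - <<'E'
from h import *
np.set_printoptions(precision=4,suppress=True)
m=r.camera_model("wrist"); T=np.array(m["T"]); z=r.read_state()["ee_pos"][2]
C=lambda u,v,h:ray(m,T,(210+u/5.457,150+v/5.4545),h)[:2]
jy=np.array([.098,.995])
for v,lab,off in((264,"outer",.0235),(272,"inner",.022)):
    print(lab,C(375,v,.04)-off*jy)
print("widths",np.linalg.norm(C(205,265,.04)-C(545,265,.04)),np.linalg.norm(C(220,272,.04)-C(530,272,.04)))
print("block",C(368.5,333,z-.02)-.02*jy,C(368,376,z-.004)-.02*jy, np.linalg.norm(C(214,376,z-.004)-C(522,376,z-.004)))
E
```

```text
outer [0.5168 0.0021]
inner [0.5169 0.0028]
widths 0.034622824648421605 0.0315983035640083
block [0.516  0.0012] [0.516  0.0017] 0.02751845716494783
```

Call:
arm_command(
  xyz=[
    [0.001, 0.001, -0.004],
    [0.001, 0.001, -0.008],
    [0.001, 0.001, -0.012],
    [0.001, 0.001, -0.016],
    [0.001, 0.001, -0.019],
    [0.001, 0.001, -0.019],
  ],
  rot=[
    [0, 0, 0],
    [0, 0, 0],
    [0, 0, 0],
    [0, 0, 0],
    [0, 0, 0],
    [0, 0, 0],
  ],
)

```text
time: 6.68
ee_pos: [0.5157, 0.0031, 0.05]
eef_rot: [0.741, 0.671, -0.0, -0.0]
ft_force: [0.1, 0.1, -1.3]
width: 0.012
grip_force: 25.0
```

Call:
arm_command(
  xyz=[
    [0, 0, -0.003],
    [0, 0, -0.006],
    [0, 0, -0.008],
    [0, 0, -0.009],
    [0, 0, -0.009],
    [0, 0, -0.009],
  ],
  rot=[
    [0, 0, 0],
    [0, 0, 0],
    [0, 0, 0],
    [0, 0, 0],
    [0, 0, 0],
    [0, 0, 0],
  ],
)

```text
time: 7.18
ee_pos: [0.5164, 0.0032, 0.0435]
eef_rot: [0.741, 0.671, 0.0, -0.001]
ft_force: [-12.3, -0.5, 30.0]
width: 0.012
grip_force: 25.0
```

Call:
arm_command(
  xyz=[
    [0, 0, 0.002],
    [0, 0, 0.002],
    [0, 0, 0.002],
    [0, 0, 0.002],
  ],
  rot=[
    [0, 0, 0],
    [0, 0, 0],
    [0, 0, 0],
    [0, 0, 0],
  ],
  grip=0.4,
)

```text
time: 7.52
ee_pos: [0.516, 0.0031, 0.0433]
eef_rot: [0.741, 0.671, -0.0, -0.0]
ft_force: [0.1, -0.7, -0.2]
width: 0.0299
grip_force: 0.0
```

Call:
arm_command(
  xyz=[
    [0, 0, 0.03],
    [0, 0, 0.06],
    [0, 0, 0.1],
    [0, 0, 0.14],
    [0, 0, 0.14],
    [0, 0, 0.14],
  ],
  rot=[
    [0, 0, 0],
    [0, 0, 0],
    [0, 0, 0],
    [0, 0, 0],
    [0, 0, 0],
    [0, 0, 0],
  ],
)

```text
time: 8.02
ee_pos: [0.5174, 0.0033, 0.1855]
eef_rot: [0.741, 0.671, 0.002, 0.001]
ft_force: [-0.0, -0.2, -0.2]
width: 0.0347
grip_force: 0.0
```

```bash
python3 - <<'E'
from h import *
np.set_printoptions(precision=4,suppress=True)
im,T=shot("wrist","w4"); m=r.camera_model("wrist")
for l in("recess","blue_block","post","pivot"):
  for d in r.spot_point(l,"wrist"):
    w=W(T,d["at"]); print(l,round(d["conf"],2),w,px(m,T,w).astype(int))
s=r.read_state(); print(s["time"],s["ee_pos"],s["ft_force"],s["joint_positions"])
im2=im[40:260,200:500,::-1]; cv2.imwrite("pics/crop4.png",cv2.resize(im2,(798,585),interpolation=2))
E
```

```text
blue_block 0.64 [0.5163 0.0018 0.0241] [274 191]
blue_block 0.16 [ 0.5593 -0.0063 -0.0034] [318 189]
post 0.92 [0.6489 0.0236 0.1054] [464 167]
pivot 0.66 [0.5234 0.0755 0.0773] [274 108]
8.2667 [0.5153 0.003  0.1822] [ 0.0632 -0.1929 -0.0986] [-0.5998  0.1179  0.5468  1.8272 -0.0646  1.2165 -0.1325]
```

View pics/crop4.png

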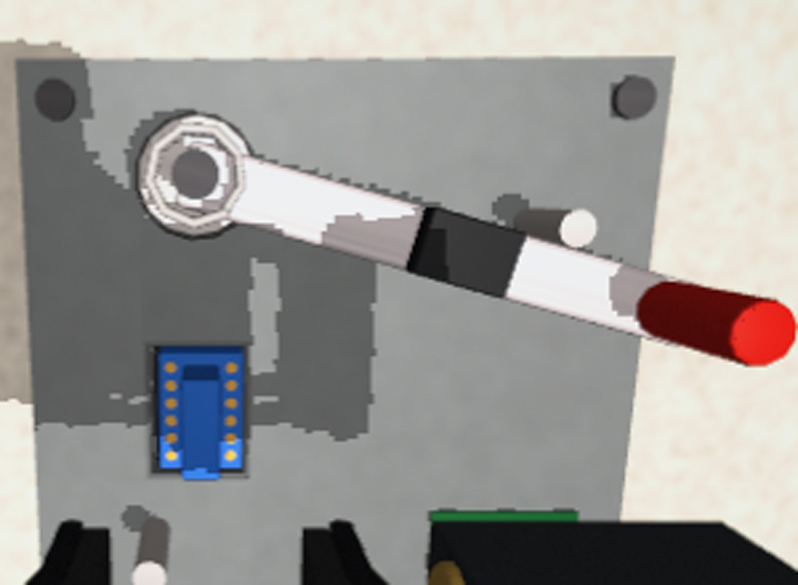

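The block sits centred and flush in the recess, at crop (200,410). The red post's top is at crop (765,333). I'll now go to the post with the fingers closing along its tangent.

Call:
arm_command(
  xyz=[
    [0.03, 0.006, 0.01],
    [0.06, 0.012, 0.01],
    [0.09, 0.018, 0.01],
    [0.12, 0.022, 0.01],
    [0.133, 0.024, 0.01],
    [0.133, 0.024, 0.01],
    [0.133, 0.024, 0.01],
    [0.133, 0.024, 0.01],
    [0.133, 0.024, 0.01],
    [0.133, 0.024, 0.01],
    [0.133, 0.024, 0.01],
    [0.133, 0.024, 0.01],
    [0.133, 0.024, 0.01],
  ],
  rot=[
    [0, 0, 0.12],
    [0, 0, 0.24],
    [0, 0, 0.36],
    [0, 0, 0.48],
    [0, 0, 0.6],
    [0, 0, 0.72],
    [0, 0, 0.84],
    [0, 0, 0.96],
    [0, 0, 1.08],
    [0, 0, 1.2],
    [0, 0, 1.3],
    [0, 0, 1.3],
    [0, 0, 1.3],
  ],
  grip=0.6,
)

```text
time: 9.35
ee_pos: [0.6487, 0.027, 0.1925]
eef_rot: [0.186, 0.983, -0.0, -0.001]
ft_force: [-0.4, -0.4, 0.5]
width: 0.0525
grip_force: 0.0
```

```bash
python3 - <<'E'
from h import *
np.set_printoptions(precision=4,suppress=True)
im,T=shot("wrist","w5"); m=r.camera_model("wrist")
hsv=cv2.cvtColor(im,cv2.COLOR_RGB2HSV); k=cv2.inRange(hsv,(0,150,60),(8,255,255))|cv2.inRange(hsv,(172,150,60),(180,255,255))
for c in cv2.findContours(k,0,2)[0]:
    if cv2.contourArea(c)>100: print(cv2.boundingRect(c),cv2.contourArea(c))
for d in r.spot_point("post","wrist"):
    w=W(T,d["at"]); print(round(d["conf"],2),w,px(m,T,w).astype(int))
s=r.read_state(); print(s["time"],s["ee_pos"],s["eef_rot"],s["joint_positions"],s["width"])
print(px(m,T,np.array([.649,.0275,.132])),px(m,T,np.array([.649,.0275,.082])))
E
```

```text
(267, 193, 23, 37) 630.0
0.92 [0.6488 0.028  0.1035] [276 208]
9.45 [0.6489 0.0271 0.1929] [ 0.1855  0.9826 -0.0001 -0.0005] [-0.3737  0.4116  0.3519  1.4482 -0.1433  1.308   1.1861] 0.05254462052735053
[275.7681 220.5215] [275.9946 201.9184]
```

View pics/w5.png

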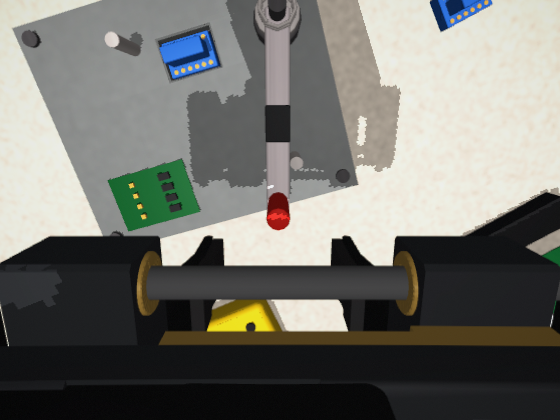

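The red post at (278,212) lies midway between the fingers, so I'll descend and grip it.

Call:
arm_command(
  xyz=[
    [0, 0, -0.035],
    [0, 0, -0.065],
    [0, 0, -0.09],
    [0, 0, -0.1],
    [0, 0, -0.1],
    [0, 0, -0.1],
  ],
  rot=[
    [0, 0, 0],
    [0, 0, 0],
    [0, 0, 0],
    [0, 0, 0],
    [0, 0, 0],
    [0, 0, 0],
  ],
)

```text
time: 9.95
ee_pos: [0.6494, 0.0271, 0.0942]
eef_rot: [0.184, 0.983, -0.0, 0.0]
ft_force: [-0.1, 0.4, 1.2]
width: 0.0525
grip_force: 0.0
```

Call:
arm_command(
  xyz=[
    [0, 0, 0],
    [0, 0, 0],
    [0, 0, 0],
    [0, 0, 0],
    [0, 0, 0],
    [0, 0, 0],
  ],
  rot=[
    [0, 0, 0],
    [0, 0, 0],
    [0, 0, 0],
    [0, 0, 0],
    [0, 0, 0],
    [0, 0, 0],
  ],
  grip=0,
  squeeze=20,
)

```text
time: 10.45
ee_pos: [0.6492, 0.0271, 0.0939]
eef_rot: [0.184, 0.983, 0.0, 0.0]
ft_force: [-0.9, -0.6, -1.1]
width: 0.0202
grip_force: 0.0
```

```bash
python3 - <<'E'
import numpy as np
p=np.array([.5230,.0768]); q0=np.array([.649,.0273])
v=q0-p; print(np.hypot(*v),np.degrees(np.arctan2(v[1],v[0])))
for t in list(np.arange(.1,1.31,.1))+[1.32]:
    c,s=np.cos(-t),np.sin(-t); print(round(t,2),np.round(p+np.array([c*v[0]-s*v[1],s*v[0]+c*v[1]])-q0,3))
E
```

```text
0.13537448060842192 -21.447736327105346
0.1 [-0.006 -0.012]
0.2 [-0.012 -0.024]
0.3 [-0.02  -0.035]
0.4 [-0.029 -0.045]
0.5 [-0.039 -0.054]
0.6 [-0.05  -0.062]
0.7 [-0.062 -0.07 ]
0.8 [-0.074 -0.075]
0.9 [-0.086 -0.08 ]
1.0 [-0.1   -0.083]
1.1 [-0.113 -0.085]
1.2 [-0.126 -0.086]
1.3 [-0.14  -0.085]
1.32 [-0.143 -0.085]
```

Call:
arm_command(
  xyz=[
    [0, 0, 0],
    [0, 0, 0],
    [-0.006, -0.012, 0],
    [-0.012, -0.024, 0],
    [-0.02, -0.035, 0],
    [-0.029, -0.045, 0],
    [-0.039, -0.054, 0],
    [-0.05, -0.062, 0],
    [-0.05, -0.062, 0],
  ],
  rot=[
    [0, 0, 0],
    [0, 0, 0],
    [0, 0, -0.1],
    [0, 0, -0.2],
    [0, 0, -0.3],
    [0, 0, -0.4],
    [0, 0, -0.5],
    [0, 0, -0.6],
    [0, 0, -0.6],
  ],
)

```text
time: 11.2
ee_pos: [0.5983, -0.0364, 0.0938]
eef_rot: [0.469, 0.883, 0.0, 0.0]
ft_force: [5.9, -1.5, -6.2]
width: 0.0152
grip_force: 20.0
```

Call:
arm_command(
  xyz=[
    [-0.012, -0.008, 0],
    [-0.024, -0.013, 0],
    [-0.036, -0.018, 0],
    [-0.05, -0.021, 0],
    [-0.063, -0.023, 0],
    [-0.076, -0.024, 0],
    [-0.09, -0.023, 0],
    [-0.092, -0.023, 0],
    [-0.092, -0.023, 0],
    [-0.092, -0.023, 0],
  ],
  rot=[
    [0, 0, -0.1],
    [0, 0, -0.2],
    [0, 0, -0.3],
    [0, 0, -0.4],
    [0, 0, -0.5],
    [0, 0, -0.6],
    [0, 0, -0.7],
    [0, 0, -0.7],
    [0, 0, -0.7],
    [0, 0, -0.7],
  ],
)

```text
time: 12.03
ee_pos: [0.5088, -0.059, 0.0939]
eef_rot: [0.74, 0.673, 0.001, 0.002]
ft_force: [8.1, -6.5, -9.2]
width: 0.0155
grip_force: 20.0
```

```bash
python3 - <<'E'
from h import *
np.set_printoptions(precision=4,suppress=True)
im,T=shot("wrist","w6"); im2,T2=shot("side","s6"); 
for c,t in(("wrist",T),("side",T2)):
  for l in("post","pivot","blue_block"):
    for d in r.spot_point(l,c)[:2]: print(c,l,round(d["conf"],2),W(t,d["at"]))
s=r.read_state(); print(s["time"],s["ee_pos"],s["eef_rot"],s["ft_force"],s["torque"],s["width"],s["grip_force"])
v=np.array(s["ee_pos"][:2])-[.5230,.0768]; print("arm angle",-np.arctan2(v[1],v[0])-.098-(np.pi/2-1.3)+0, np.hypot(*v))
a=cv2.resize(im2[150:270,240:380,::-1],(420,360),interpolation=2); b=cv2.resize(im[:270,100:460,::-1],(370,278)); b=np.vstack([b,np.zeros((82,370,3),np.uint8)])
cv2.imwrite("pics/fin.png",np.hstack([a,b]))
E
```

```text
wrist post 0.9 [ 0.5104 -0.0596  0.1041]
side post 0.59 [ 0.5084 -0.0573  0.1074]
side pivot 0.71 [0.5234 0.079  0.0767]
side pivot 0.64 [0.5181 0.0026 0.0237]
side blue_block 0.81 [0.4832 0.2422 0.0044]
side blue_block 0.49 [0.5608 0.2337 0.0015]
12.4333 [ 0.5089 -0.059   0.0938] [0.7401 0.6725 0.0004 0.0019] [ 7.7452 -5.9513 -7.7251] [-1.2773 -1.6999 -0.0949] 0.01518137089360536 20.00446348451078
arm angle 1.3057614316398753 0.13651462831358227
```

View pics/fin.png

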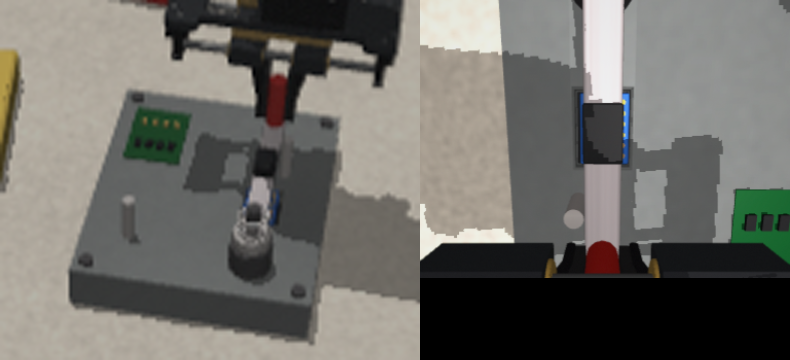

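The arm lies over the block and close to the pin. The x force of about 8 N is roughly the spring alone, so I'll push a little further to be sure it is on the stop.

Call:
arm_command(
  xyz=[
    [-0.001, 0, 0],
    [-0.002, 0, 0],
    [-0.003, 0, 0],
    [-0.003, 0, 0],
    [-0.003, 0, 0],
  ],
  rot=[
    [0, 0, 0],
    [0, 0, 0],
    [0, 0, 0],
    [0, 0, 0],
    [0, 0, 0],
  ],
)

```text
time: 12.85
ee_pos: [0.5079, -0.0589, 0.094]
eef_rot: [0.74, 0.673, 0.002, 0.004]
ft_force: [20.8, -6.3, -19.5]
width: 0.0154
grip_force: 20.0
```

Call:
arm_command(
  xyz=[
    [0, 0, 0],
    [0, 0, 0],
    [0, 0, 0],
    [0, 0, 0],
  ],
  rot=[
    [0, 0, 0],
    [0, 0, 0],
    [0, 0, 0],
    [0, 0, 0],
  ],
)

```text
time: 13.18
ee_pos: [0.5079, -0.0589, 0.094]
eef_rot: [0.74, 0.673, 0.002, 0.004]
ft_force: [20.5, -6.0, -19.7]
width: 0.0152
grip_force: 20.0
```

```bash
python3 -c "
from bench import r
s=r.read_state(); print(s['ee_pos'],s['ft_force'],s['grip_force']); print(r.close_job())"
```

```text
[ 0.50789039 -0.05886864  0.09400821] [ 20.4559225   -5.95232943 -19.70537678] 20.037702334381038
the job is handed in; nothing more can be done
None
```

I handed the job in at about 13 s without seeing a verdict: by camera the leftmost blue block sits flush in the recess, and the gripper holds the contact arm at its end stop (about 20 N at the wrist).

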